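# Set the stop collar on a pot-prop stand to the fork gauge

## Robot

A 6-joint arm with a two-finger parallel gripper is mounted at the origin on the work surface. World frame = base frame: x ahead of the robot, y to its left, z up, the work surface at z = 0. Lengths are in m, angles in degrees, forces in N, time in s.
With the tool pointing down it reaches from about 0.25 to 0.725 m from the base axis. Payload 9.7 kg.
Tool frame: the origin (TCP) lies midway between the tips of the shut fingers; the grasp point (between the pads) lies 19 mm behind it; x points along the fingers, y is the direction in which the jaws open and shut, and the axes are right-handed (so a half turn about x gives the same grasp; the last joint's range is limited). The gripper opens to 85 mm and grips with 20 to 120 N. Pads are 22 mm wide; open, the fingers measure 114 mm over their backs; the gripper's body (76 mm by 85 mm) begins 54 mm behind the grasp point. The pads swing forward as they close: fully open they stand 13 mm farther back than shut.
Start: joints at [-75.459, 4.979, 10.078, 95.1, 0, 90], TCP at [0.138, -0.532, 0.231] pointing down, gripper open.
Joint ranges: [-179.16, 179.16], [-48.56, 103.87], [-65.8, 70.77], [-126.05, 130.52], [-82.76, 87.17], [-180, 180]. Speed limits (degrees/s): [127.2, 127.2, 147.25, 180, 180, 180].

## Interface

Orientations are given as [roll, pitch, yaw] about the fixed x, y, z axes, in that order (R = Rz(yaw) Ry(pitch) Rx(roll)).
In Python, from workcell import bot, cams gives the robot as it stands.
- The arm moves only by the tool apply_moves, never from a script. Its argument "commands" is a list of rows, each a list of 5 numbers: the shift along the tool's x, y, z in m, then the turn about the tool's x in rad, then the opening, from -1 (shut) to 1 (fully open). In form: [[tx, ty, tz, roll, hand], ...]. A call has 1 to 12 rows; each row is the pose to reach, as a shift and turn from the pose measured when the call began, along the tool's axes at that moment; what a row does not reach only later rows make up. A row lasts 1/10 s, in which the tool goes at most 50 mm and 8.59 degrees, less where a joint would pass 70% of its speed; a pose out of reach is approached as far as the arm can. A call with a gripper value outside its range is refused whole. The fingers move at their own pace and stop on an object; "newtons" is the grip in N (left out, the last holds). Time passes only in rows, so rows that repeat a pose let the fingers close. It gives the time, the measured TCP pose, the force and the opening at its end, in the units of the state.
- bot.get_obs(): the state, without advancing time (a new reading comes with each control period).
- cams.camera(name): name is "side" or "top"; returns a dict with "frame" (420x560x3 uint8, blue, green, red), "depth" (420x560 float32, m along the optical axis (not along the pixel's ray), 0 where there is no reading), "camera_matrix" (3x3 intrinsics, pixels), "D" ([k1, k2, p1, p2, k3] as OpenCV has them; the pictures are not rectified), "R" (3x3) and "t" (3): a world point X has camera coordinates R X + t. Camera axes: x right, y down, z forward; pixel columns grow to the right and rows downward; lengths in m; the calibration is good to about 2 mm. A picture is of the moment at which its call begins.
- bot.job_done(): hands the job in, once; it reports no verdict.
Trained networks look in the newest picture that a camera, given by its name, has taken for a name from the list of things; names that differ only in an ending like _2 or _b are one class to them, and where a whole thing is asked for, a point or a joint stands for the part that bears it (a point fixed in the world has none). Each returns a list of dicts, best first, with "confidence" (0 to 1); they miss things now and then, are a little off and sometimes report something else, mostly with a low value. They report only what shows in the picture. A call takes as long as a camera call.
- cams.spot_in(name, camera): "rect" ([left, top, right, bottom] in pixels, round what is visible of it).
The state is a dict: "time": time; "q": joint angles; "qd": joint speeds; "joint_efforts": joint torques, N m; "ee_pos": TCP position; "tcp_rot": TCP orientation; "wrist_force": force on the tool from outside, world axes, zero at the start; "torque": the same for the moment, N m; "opening": finger opening in m.
Only numpy, scipy, OpenCV 4.12 (cv2) and the standard library are available. Lean on these libraries where they do the work, as an engineer would, in place of code of your own. Each camera call takes 0.05 s, during which the arm holds its last target. There are 200 camera calls.

## Task

Set the stop collar on the threaded post to the height of the wooden fork gauge: stand the gauge on the stand's base with its fork fully home around the post, spin the knurled collar down until it bears gently on the gauge (a light nip of around 10 N, never as much as 25 N), then draw the gauge out without disturbing the setting. Leave the gauge standing on the table clear of the stand, and leave the other things alone.

Things in the scene. Friction and masses are not known exactly. Their poses are not given: they have to be found in the camera images.
- stand: Prop stand, fixed to the table: a round grey painted base disc, 160 mm across and 10 mm thick, with an upright threaded steel post 16 mm in diameter at its centre. Origin: centre of the base's underside, on the table, on the post's axis; z up.
- post_top (a point): Top end of the threaded post, on its axis, 112 mm above the table. It stands 15 to 21 mm above the collar's top at the start and 27 mm once the collar is set.
- collar: Knurled round aluminium collar on the post, 48 mm in diameter, 30 mm high, the lowest 3 mm a cork facing. Origin: centre of the facing's underside (unpressed), on the post's axis; z up. Coarse right-hand thread: clockwise seen from above it goes down, 4 mm per radian (25 mm per turn). At the start its underside is 61 to 67 mm above the table. Thread drag about 0.04 N m; it stays where it is left.
- collar_top (a point): Centre of the collar's flat top, 30 mm above its underside. The cork gives 1 mm per 25 N: from first touch the pressure F grows about 10 N per 0.1 rad. While turning down, F adds about 0.015 N m per N to the drag. At rest after a step, a hand that yields back a little feels the drag reversed: -0.04 N m free, -0.07 at a light touch, then from about 9 N rising 0.01 N m per N, zero near 13 N.
- gauge: Loose wooden fork gauge, 130 to 210 g, 45 mm high all over. In its frame (x towards the fork's mouth, z up): fork 48 mm wide from x = -40 to +32 mm, open slot 24 mm wide from its flat end at x = -8 mm to the mouth at +32 mm, tail 26 mm wide from x = -40 to -102 mm. Origin: on the underside; fully home the slot's end meets the post and the origin is on the post's axis.
- gauge_grip (a point): Point to grip the gauge, across its 26 mm wide tail (fingers closing along its y): 80 mm behind its origin, 35 mm above its underside; there a hand clears post and collar. Axes as the gauge's. The gauge starts standing on the table right (-y) of the stand, mouth towards it (+y) within about 30 degrees.
- jar: Bystander: white plaster jar, 110 mm across, 102 mm high, loose. Origin: centre of its underside.
- brick: Bystander: terracotta block 50 x 100 x 30 mm, loose. Origin: centre of its underside.
- bottle: Bystander: small green bottle, 44 mm across, 110 mm high, loose. Origin: centre of its underside.
- carton: Bystander: cardboard box 50 x 60 x 85 mm, loose. Origin: centre of its underside.

How it is judged (in metres and radians):
On the way, in this order (a step that is already met when the one before it is completed fails the run):
1. the gauge stands on the base with its fork home around the post, the collar still clear of it (horizontal distance between gauge and stand below 0.01 m and z of gauge in the frame of stand below 0.0115 m and angle between gauge's own z axis and vertical below 0.05 rad and contact force between collar and gauge below 0.5 N), for 0.2 s.
2. the collar, spun down, bears on the gauge (contact force between collar and gauge above 2 N and horizontal distance between gauge and stand below 0.012 m and z of gauge in the frame of stand between 0.008 and 0.0115 m), for 0.3 s.
At the end, for the whole second after the job is handed in: The collar's underside is 45 mm (the gauge's height) above the top of the base, within 1 mm, at rest; the gauge stands upright on the table, at rest, its origin more than 100 mm from the post's axis, so clear of the base (z of collar in the frame of stand between 0.054 and 0.056 m and horizontal distance between gauge and stand above 0.1 m and height (world z) of gauge below 0.003 m and angle between gauge's own z axis and vertical below 0.05 rad and linear speed of gauge below 0.02 m/s and angular speed of collar below 0.05 rad/s); the robot touches nothing.
It fails at once if the collar is jammed onto the gauge with more than 25 N (contact force between collar and gauge above 25 N).
It fails at once if a bystander is moved more than 15 mm (distance of any of jar, brick, bottle, carton from where it was at the start of the episode above 0.015 m).
It also fails if it takes over 72 s, if anything falls off the work surface, if the arm or the gripper's body presses on something with over 40 N, if the wrist force passes 120 N, or if a joint passes its speed limit or range.

## Working session

There is one attempt and no reset: what is moved stays moved. The work goes in short steps, Python scripts to look and compute and a tool call to move; the robot and the scene stay as the last step left them, time stands still between calls to the robot, and variables do not carry over. Pictures are saved under pics/ and viewed, about 8 in all and at most 12, crops included, and the job is handed in when it is done.

Besides the shell and the picture viewer there is one more tool, called after "Call:" as name([rows], argument=value, ...), one row to a line, values as JSON. apply_moves: Moves the arm, as the interface text tells. Its arguments: {"type":"object","properties":{"commands":{"type":"array"},"newtons":{"type":"number"}},"required":["commands"]}

```bash
mkdir -p pics
python3 - <<'E'
from workcell import bot,cams
import cv2,numpy as np
o=bot.get_obs(); print(o)
for n in("top","side"):
    c=cams.camera(n); cv2.imwrite(f"pics/{n}0.png",c["frame"]); np.savez(f"{n}0.npz",**c)
    print(n,c["R"].round(3).tolist(),c["t"],c["camera_matrix"].tolist(),c["D"])
    for t in("stand","collar","gauge","jar","brick","bottle","carton","post_top","collar_top","gauge_grip"):
        print(t,[(d["rect"],round(d["confidence"],2)) for d in cams.spot_in(t,n)[:2]])
E
```

```text
{'time': 0.0, 'q': array([-7.54591060e+01,  5.00942235e+00,  1.00348111e+01,  9.51007889e+01,
        2.64963918e-04,  8.99985359e+01]), 'qd': array([ 0.01125106,  0.07177651, -0.01334231,  0.02427952,  0.08340783,
       -0.05449108]), 'joint_efforts': array([-8.63974929e-04, -5.20380914e+01,  4.64807940e+01,  1.63835718e-02,
       -7.48180014e-05,  1.03496799e-05]), 'ee_pos': array([ 0.1380304 , -0.53215155,  0.23060238]), 'tcp_rot': array([-90.2028064 ,  89.92459938, 104.3395515 ]), 'wrist_force': array([-0.35497691, -0.11565434, -1.0439789 ]), 'torque': array([ 0.01319224, -0.00935019,  0.00086209]), 'opening': 0.08536902682110585}
top [[-0.008, -1.0, -0.011], [-0.991, 0.01, -0.131], [0.131, 0.01, -0.991]] [0.05916223 0.64851001 0.86213351] [[379.3186405834939, 0.0, 276.3972611640641], [0.0, 379.3186405834939, 208.47032729974697], [0.0, 0.0, 1.0]] [-0.10002048  0.          0.          0.          0.        ]
stand [([262.6, 203.4, 324.0, 273.0], 0.8)]
collar [([283.4, 227.7, 303.9, 246.9], 0.82)]
gauge [([350.7, 227.8, 390.7, 281.4], 0.92)]
jar [([161.2, 269.4, 206.1, 315.7], 0.
[... 334 characters left out ...]
, -0.78], [0.048, 0.779, -0.626]] [-0.63364682  0.09774258  0.98372926] [[532.0676313609467, 0.0, 276.8990857812786], [0.0, 532.0676313609467, 215.67277779696082], [0.0, 0.0, 1.0]] [0.04185404 0.         0.         0.         0.        ]
stand [([210.6, 206.0, 288.6, 281.0], 0.86)]
collar [([234.3, 214.0, 261.0, 237.2], 0.56)]
gauge [([181.3, 294.3, 263.9, 358.2], 0.69)]
jar [([166.9, 132.1, 217.7, 187.7], 0.7)]
brick [([322.7, 249.1, 361.8, 304.9], 0.85)]
bottle [([317.7, 177.5, 342.7, 232.1], 0.61)]
carton [([296.2, 129.7, 323.1, 178.8], 0.67)]
post_top [([204.1, 207.2, 286.3, 283.4], 0.57)]
collar_top [([232.9, 209.5, 259.1, 239.1], 0.68)]
gauge_grip [([178.4, 294.4, 265.7, 356.9], 0.64)]
```

```bash
cat > h.py <<'E'
import cv2,numpy as np
def cloud(c,rect,pad=4):
    l,t,r,b=[int(v) for v in(rect[0]-pad,rect[1]-pad,rect[2]+pad,rect[3]+pad)]
    v,u=np.mgrid[t:b,l:r]; d=c["depth"][t:b,l:r].ravel(); uv=np.stack([u.ravel(),v.ravel()],1).astype(float)
    n=cv2.undistortPoints(uv[:,None],c["camera_matrix"],c["D"])[:,0]
    P=np.c_[n*d[:,None],d]; k=d>0
    return ((P-c["t"])@c["R"])[k], c["frame"][t:b,l:r].reshape(-1,3)[k]
def circ(p):
    s=np.linalg.lstsq(np.c_[2*p,np.ones(len(p))],(p**2).sum(1),rcond=None)[0]
    return s[:2],np.sqrt(s[2]+s[:2]@s[:2])
E
python3 - <<'E'
from h import *
T=dict(np.load("top0.npz"));S=dict(np.load("side0.npz"))
def rep(n,p,lo,hi):
    q=p[(p[:,2]>lo)&(p[:,2]<hi)]
    if len(q)<5: print(n,"few");return
    h,_=cv2.minEnclosingCircle(q[:,:2].astype(np.float32)),0
    r=cv2.minAreaRect(q[:,:2].astype(np.float32))
    print(n,len(q),"mean",q.mean(0).round(4),"circ",np.round(h[0][0],4),np.round(h[0],4),round(h[1],4),"rect",r)
R={"stand":([262.6,203.4,324,273],[210.6,206,288.6,281]),"gauge":([350.7,227.8,390.7,281.4],[181.3,294.3,263.9,358.2])}
for n,c,i in(("top",T,0),("side",S,1)):
    p,_=cloud(c,R["stand"][i]); print(n,np.histogram(p[:,2],np.arange(-.01,.13,.01)))
    rep("base",p,.006,.02); rep("collar",p,.083,.103); rep("posttop",p,.106,.12)
    p,_=cloud(c,R["gauge"][i]); print(np.histogram(p[:,2],np.arange(-.01,.08,.005)))
    rep("gauge",p,.036,.055)
for n,r in dict(jar=[161,269,206,316],brick=[296,158,337,182],bottle=[246,151,265,182],carton=[154,164,190,190]).items():
    p,_=cloud(T,r,2); rep(n,p,.02,.13)
a=cv2.resize(T["frame"][140:320,140:420],(800,514),interpolation=cv2.INTER_CUBIC)
cv2.imwrite("pics/a.png",a)
b=cv2.resize(S["frame"][120:370,160:400],(576,600),interpolation=cv2.INTER_CUBIC);cv2.imwrite("pics/b.png",b)
E
```

```text
top (array([ 282, 2221, 2582,    0,    0,    0,    0,    2,    5,   16,  293,
          6,   35,    0]), array([-0.01,  0.  ,  0.01,  0.02,  0.03,  0.04,  0.05,  0.06,  0.07,
        0.08,  0.09,  0.1 ,  0.11,  0.12,  0.13]))
base 2972 mean [0.5777 0.0168 0.0119] circ 0.5748 [0.5748 0.014 ] 0.0992 rect ((0.574858546257019, 0.01718590408563614), (0.1585853397846222, 0.16752317547798157), 81.10293579101562)
collar 307 mean [0.5789 0.0167 0.0939] circ 0.5791 [0.5791 0.017 ] 0.024 rect ((0.5792649984359741, 0.01721133664250374), (0.046957578510046005, 0.04478320851922035), 62.246585845947266)
posttop 39 mean [0.5792 0.0172 0.1126] circ 0.579 [0.579  0.0169] 0.007 rect ((0.5790306925773621, 0.01686689630150795), (0.01322427112609148, 0.01317686028778553), 89.26917266845703)
(array([   0,  200, 1716,  105,   32,   25,   33,   30,   29,   34,  100,
        645,   15,    0,    0,    0,    0]), array([-0.01 , -0.005,  0.   ,  0.005,  0.01 ,  0.015,  0.02 ,  0.025,
        0.03 ,  0.035,  0.04 ,  0.045,  0.05 ,  0.055,  0.06 ,  0.065,
        0.07 ,  0.075]))
gauge 788 mean [ 0.541  -0.1652  0
[... 1466 characters left out ...]
.4624 [0.4624 0.2731] 0.0551 rect ((0.4604033827781677, 0.27187326550483704), (0.10356086492538452, 0.105880968272686), 0.5374460816383362)
brick 808 mean [ 0.7473 -0.0515  0.0317] circ 0.749 [ 0.749  -0.0524] 0.0543 rect ((0.7484699487686157, -0.05240508168935776), (0.05149955302476883, 0.09735847264528275), 2.017348289489746)
bottle 332 mean [0.7417 0.1028 0.0781] circ 0.7481 [0.7481 0.1047] 0.0219 rect ((0.7464269995689392, 0.104444220662117), (0.03845389187335968, 0.04271644353866577), 12.670228958129883)
carton 796 mean [0.7249 0.3042 0.0767] circ 0.7285 [0.7285 0.3093] 0.0386 rect ((0.7283744812011719, 0.30902087688446045), (0.06313005089759827, 0.05061807483434677), 87.94696044921875)
```

View pics/a.png

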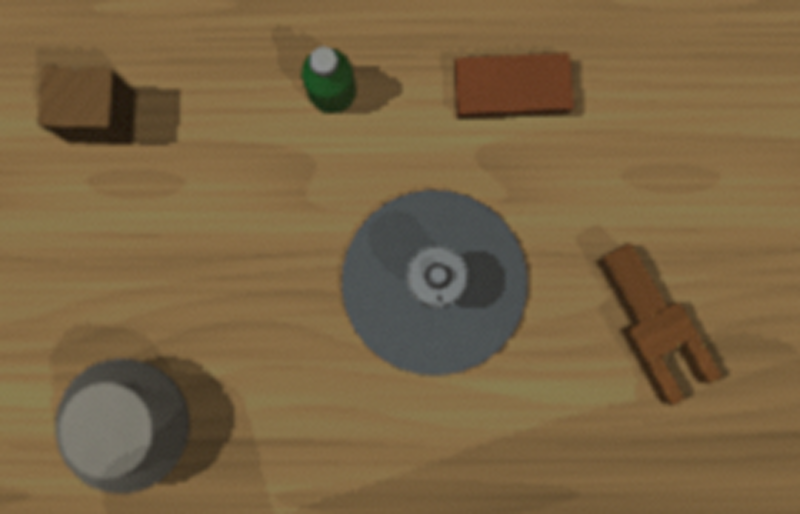

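View pics/b.png

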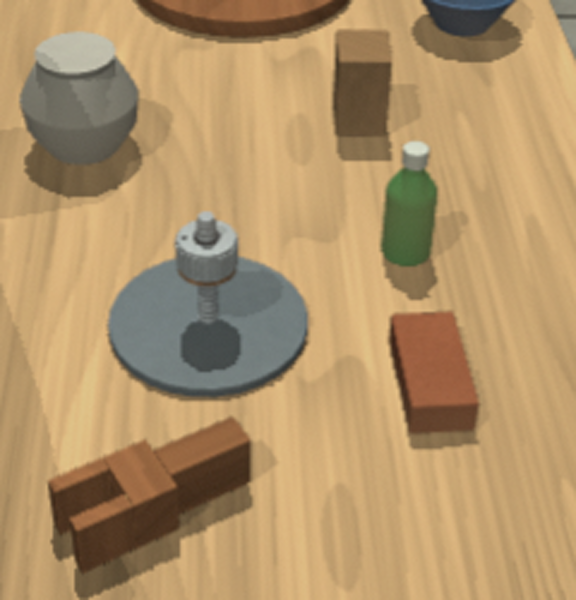

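Run:
```python
from h import *
from scipy.spatial.transform import Rotation as Ro
R=Ro.from_euler("xyz",[-90.2028,89.9246,104.3396],degrees=True).as_matrix(); print(R.round(4))
# gauge axis from tail/fork centroids
for n,rc in(("top",[350.7,227.8,390.7,281.4]),("side",[181.3,294.3,263.9,358.2])):
    c=dict(np.load(n+"0.npz")); p,_=cloud(c,rc,3); q=p[(p[:,2]>.040)&(p[:,2]<.052)][:,:2]
    r=cv2.minAreaRect(q.astype(np.float32)); C=np.array(r[0])
    d=np.array([np.cos(np.radians(209)),np.sin(np.radians(209))])
    s=(q-C)@d; e=np.array([-d[1],d[0]]); w=(q-C)@e
    m=[np.median(w[(s>a)&(s<a+.005)]) if 0 else (np.percentile(w[(s>a)&(s<a+.006)],3)+np.percentile(w[(s>a)&(s<a+.006)],97))/2 for a in np.arange(-.06,.06,.006)]
    k=np.polyfit(np.arange(-.057,.063,.006)[:len(m)],m,1); print(n,s.min(),s.max(),np.degrees(np.arctan(k[0]))+209,k[1],np.array(m).round(4))
```

```text
[[-3.000e-04  2.511e-01 -9.680e-01]
 [ 1.300e-03 -9.680e-01 -2.511e-01]
 [-1.000e+00 -1.300e-03 -0.000e+00]]
top -0.06656137874544427 0.06648188434112862 208.832004527726 0.000173211057950568 [ 0.0009  0.0012  0.0011  0.     -0.0002 -0.0004  0.0013 -0.0003 -0.0007
 -0.0009  0.     -0.0007 -0.0003 -0.0006  0.0007  0.0006  0.0007  0.0006
  0.0002  0.0002]
side -0.06693828842123596 0.06709323726019654 208.00352824323443 0.0007831388384851023 [ 0.0022  0.0014  0.0018  0.0015  0.0011  0.0006  0.0015  0.0013  0.0004
  0.0012  0.0007  0.0006  0.0001  0.0006  0.0006  0.0001 -0.0001  0.0002
 -0.0004  0.0001]
```

Call:
apply_moves([
  [0,-0.022,-0.044,0.1,1],
  [0,-0.044,-0.088,0.1,1],
])

```text
time: 1.3
ee_pos: [0.2123, -0.4673, 0.2309]
tcp_rot: [-83.4, 90.0, 105.1]
wrist_force: [0.9, -0.3, 1.6]
opening: 0.0852
```

```bash
cat >> h.py <<'E'
from scipy.spatial.transform import Rotation as Ro
def plan(o,xyz,yaw):
    "tool-axes shift and roll to bring TCP to xyz, tool y to yaw (deg)"
    R=Ro.from_euler("xyz",o["tcp_rot"],degrees=True).as_matrix()
    y=np.degrees(np.arctan2(R[1,1],R[0,1])); r=(y-yaw)
    print("t",round(o["time"],2),"pos",o["ee_pos"].round(4),"yaw",y.round(2),"q",o["q"].round(1),"F",o["wrist_force"].round(2),"M",o["torque"].round(3),"open",round(o["opening"],4))
    print("shift",(R.T@(np.array(xyz)-o["ee_pos"])).round(4),"roll",np.radians(r).round(4),"x",R[:,0].round(4))
E
python3 - <<'E'
from h import *; from workcell import bot
plan(bot.get_obs(),[.5813,-.1428,.12],118.5)
E
```

```text
t 1.3 pos [ 0.2123 -0.4673  0.2309] yaw -81.54 q [-6.56e+01 -1.00e-01  4.80e+00  9.49e+01  0.00e+00  1.06e+02] F [ 0.86 -0.28  1.6 ] M [-0.041 -0.021 -0.021] open 0.0852
shift [ 0.111  -0.2666 -0.4128] roll -3.4914 x [-1.e-04  5.e-04 -1.e+00]
```

Call:
apply_moves([
  [0,-0.023,-0.035,-0.14,1],
  [0,-0.046,-0.07,-0.28,1],
  [0,-0.069,-0.105,-0.42,1],
  [0,-0.092,-0.14,-0.56,1],
  [0,-0.115,-0.175,-0.7,1],
  [0,-0.138,-0.21,-0.84,1],
  [0.01,-0.161,-0.245,-0.98,1],
  [0.02,-0.184,-0.28,-1.12,1],
  [0.03,-0.207,-0.315,-1.26,1],
  [0.04,-0.23,-0.35,-1.4,1],
  [0.05,-0.25,-0.385,-1.54,1],
  [0.06,-0.2666,-0.4128,-1.68,1],
])

```text
time: 2.5
ee_pos: [0.5828, -0.1411, 0.1704]
tcp_rot: [162.3, 90.0, 87.4]
wrist_force: [-0.1, -0.1, 0.4]
opening: 0.0854
```

Run:
```python
from h import *; from workcell import bot
plan(bot.get_obs(),[.5813,-.1428,.10],118.5)
```

```text
t 2.5 pos [ 0.5828 -0.1411  0.1704] yaw 15.1 q [-13.6  11.   10.1  89.    0.   61.3] F [-0.06 -0.06  0.41] M [ 0.023  0.023 -0.015] open 0.0854
shift [ 0.0704 -0.0019  0.0013] roll -1.8046 x [ 0.e+00  6.e-04 -1.e+00]
```

Call:
apply_moves([
  [0,0,0,-0.15,1],
  [0,-0.002,0.0013,-0.3,1],
  [0,-0.002,0.0013,-0.45,1],
  [0,-0.002,0.0013,-0.6,1],
  [0,-0.002,0.0013,-0.75,1],
  [0,-0.002,0.0013,-0.9,1],
  [0,-0.002,0.0013,-1.05,1],
  [0.01,-0.002,0.0013,-1.2,1],
  [0.02,-0.002,0.0013,-1.35,1],
  [0.03,-0.002,0.0013,-1.5,1],
  [0.04,-0.002,0.0013,-1.65,1],
  [0.05,-0.002,0.0013,-1.8,1],
])

```text
time: 3.7
ee_pos: [0.5812, -0.1428, 0.1199]
tcp_rot: [61.6, 90.0, 89.8]
wrist_force: [-0.0, -0.3, -0.1]
opening: 0.0855
```

Run:
```python
from h import *; from workcell import bot,cams
plan(bot.get_obs(),[.5813,-.1428,.017],118.5)
c=cams.camera("side"); cv2.imwrite("pics/c.png",cv2.resize(c["frame"][150:370,140:400],(700,592)))
```

```text
t 3.7 pos [ 0.5812 -0.1428  0.1199] yaw 118.2 q [-13.8  10.8   4.3  83.5   0.  -42. ] F [-0.03 -0.3  -0.14] M [0.044 0.015 0.003] open 0.0855
shift [ 1.029e-01 -0.000e+00  1.000e-04] roll -0.0052 x [ 0.e+00  6.e-04 -1.e+00]
```

View pics/c.png

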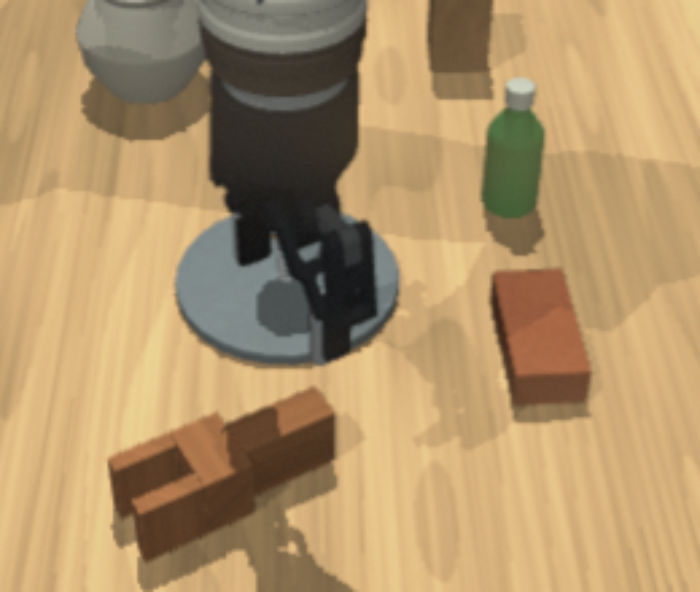

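The hand is above the tail (crop ≈ 280,420), with its fingers (250,240 and 340,340) opening across it. Next I descend and grip.

Call:
apply_moves([
  [0.035,0,0,-0.005,1],
  [0.07,0,0,-0.005,1],
  [0.095,0,0,-0.005,1],
  [0.103,0,0,-0.005,1],
  [0.103,0,0,-0.005,1],
  [0.103,0,0,-0.005,-1],
  [0.103,0,0,-0.005,-1],
  [0.103,0,0,-0.005,-1],
  [0.103,0,0,-0.005,-1],
  [0.103,0,0,-0.005,-1],
], newtons=40)

```text
time: 4.75
ee_pos: [0.5809, -0.1428, 0.0161]
tcp_rot: [104.4, 89.9, 133.4]
wrist_force: [0.0, -0.8, 4.6]
opening: 0.0256
```

Run:
```python
from h import *; from workcell import bot,cams
plan(bot.get_obs(),[.5813,-.1428,.017],118.5)
```

```text
t 4.75 pos [ 0.5809 -0.1428  0.0161] yaw 119.01 q [-13.8  12.9  -4.9  72.3   0.  -42.8] F [ 0.05 -0.76  4.64] M [-0.007  0.096 -0.056] open 0.0256
shift [-0.0009 -0.0002  0.0003] roll 0.009 x [-7.e-04  7.e-04 -1.e+00]
```

Run:
```python
from h import *; from workcell import bot,cams
plan(bot.get_obs(),[.6269,-.1665,.046],15)
```

```text
t 4.75 pos [ 0.5809 -0.1428  0.0161] yaw 119.01 q [-13.8  12.9  -4.9  72.3   0.  -42.8] F [ 0.05 -0.76  4.64] M [-0.007  0.096 -0.056] open 0.0256
shift [-0.03   -0.043   0.0287] roll 1.8154 x [-7.e-04  7.e-04 -1.e+00]
```

Call:
apply_moves([
  [-0.015,0,0,0,-1],
  [-0.03,-0.01,0.007,0.12,-1],
  [-0.03,-0.02,0.014,0.26,-1],
  [-0.03,-0.03,0.021,0.4,-1],
  [-0.03,-0.043,0.0287,0.54,-1],
  [-0.03,-0.043,0.0287,0.68,-1],
  [-0.03,-0.043,0.0287,0.82,-1],
  [-0.03,-0.043,0.0287,0.96,-1],
  [-0.03,-0.043,0.0287,1.1,-1],
  [-0.03,-0.043,0.0287,1.24,-1],
  [-0.03,-0.043,0.0287,1.38,-1],
  [-0.03,-0.043,0.0287,1.52,-1],
])

```text
time: 5.95
ee_pos: [0.6268, -0.1664, 0.0467]
tcp_rot: [-159.4, 89.9, 142.2]
wrist_force: [0.0, -0.0, -1.4]
opening: 0.0253
```

Call:
apply_moves([
  [0,0,0,0.14,-1],
  [0,0,0,0.28,-1],
  [0,0,0,0.29,-1],
  [0,0,0,0.29,-1],
])

```text
time: 6.35
ee_pos: [0.6269, -0.1664, 0.0472]
tcp_rot: [-146.2, 89.9, 139.0]
wrist_force: [-0.6, 0.3, -2.1]
opening: 0.0256
```

Run:
```python
from h import *; from workcell import bot,cams
o=bot.get_obs(); plan(o,[.6166,-.1279,.027],15)
for n in("top","side"):
    c=cams.camera(n); d=cams.spot_in("gauge",n); print(n,[(x["rect"],x["confidence"]) for x in d])
    np.savez(n+"1.npz",**c)
cv2.imwrite("pics/d.png",cv2.resize(c["frame"][150:370,140:400],(700,592)))
```

```text
t 6.35 pos [ 0.6269 -0.1664  0.0472] yaw 15.18 q [-14.9  18.8   5.8  77.1   0.   59.9] F [-0.59  0.28 -2.08] M [-0.133  0.009  0.044] open 0.0256
shift [ 0.0203  0.0002 -0.0399] roll 0.0032 x [-7.e-04  6.e-04 -1.e+00]
top [([322.8, 212.0, 369.0, 237.2], 0.89)]
side [([243.8, 256.9, 289.0, 330.5], 0.68), ([232.6, 210.8, 251.7, 239.7], 0.43)]
```

View pics/d.png

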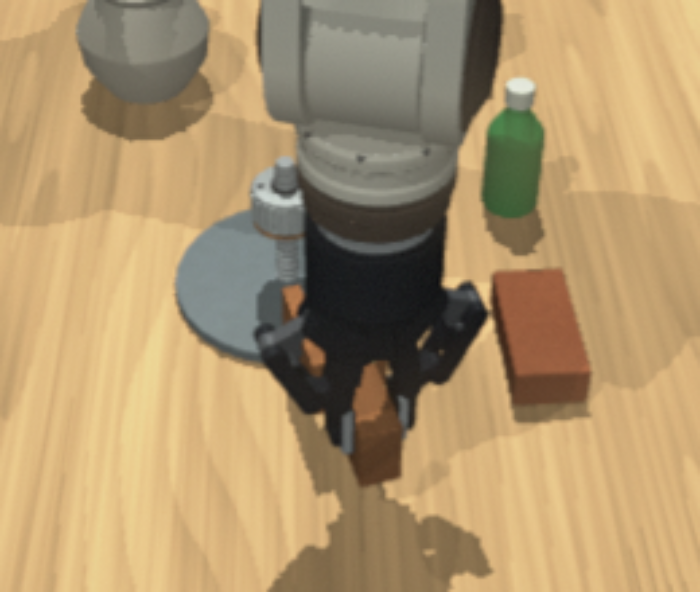

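The gauge is held upright by its tail (crop 375,430), with the fork pointing at the post (crop 290,290). The bystanders have not moved. Next I measure how the gauge sits in the hand.

Run:
```python
from h import *
post={"top":[.579,.017],"side":[.5763,.0168]}; d=np.array([np.cos(np.radians(105)),np.sin(np.radians(105))]);e=np.array([-d[1],d[0]])
for n,rc in(("top",[322.8,212,369,237.2]),("side",[243.8,256.9,289,330.5])):
    c=dict(np.load(n+"1.npz")); p,f=cloud(c,rc,3); f=f.astype(int)
    k=(f[:,2]-f[:,0]>40)&(p[:,2]>.062)&(p[:,2]<.09); q=p[k]
    rel=q[:,:2]-post[n]; s=rel@d; w=rel@e
    print(n,k.sum(),"z",np.median(q[:,2]),"along",s.min(),s.max())
    for a in np.arange(-.18,-.03,.012):
        m=(s>a)&(s<a+.012)
        if m.sum()>4: print(round(a,3),m.sum(),np.percentile(w[m],[2,98]).round(4),np.median(q[m,2]).round(4))
```

```text
top 623 z 0.07784951702881106 along -0.18118897215234064 -0.07997306516158861
-0.18 55 [-0.011   0.0126] 0.0781
-0.168 59 [-0.012   0.0128] 0.078
-0.156 90 [-0.0219  0.0233] 0.0782
-0.144 109 [-0.022   0.0237] 0.0779
-0.132 116 [-0.0227  0.0243] 0.0776
-0.12 57 [-0.0223  0.024 ] 0.0781
-0.108 55 [-0.0226  0.0244] 0.0781
-0.096 57 [-0.0232  0.0241] 0.0774
-0.084 23 [-0.0218  0.024 ] 0.0768
side 560 z 0.07618502362251987 along -0.21450887677284708 -0.07897541157389942
-0.18 53 [-0.0119  0.0052] 0.0769
-0.168 20 [-0.012  -0.0042] 0.0769
-0.156 40 [-0.0214  0.0245] 0.074
-0.144 32 [0.0155 0.0245] 0.0763
-0.132 7 [0.0207 0.0246] 0.0759
-0.108 15 [0.0203 0.0246] 0.0762
-0.096 38 [0.0137 0.0245] 0.076
-0.084 13 [0.0133 0.0232] 0.0761
```

Call:
apply_moves([
  [0.009,0.0008,-0.01,0.003,-1],
  [0.018,0.0008,-0.02,0.003,-1],
  [0.018,0.0008,-0.03,0.003,-1],
  [0.018,0.0008,-0.04,0.003,-1],
  [0.018,0.0008,-0.055,0.003,-1],
  [0.018,0.0008,-0.07,0.003,-1],
  [0.018,0.0008,-0.085,0.003,-1],
  [0.018,0.0008,-0.095,0.003,-1],
  [0.018,0.0008,-0.103,0.003,-1],
  [0.018,0.0008,-0.107,0.003,-1],
  [0.018,0.0008,-0.107,0.003,-1],
])

```text
time: 7.65
ee_pos: [0.5997, -0.0625, 0.029]
tcp_rot: [-148.1, 89.9, 136.8]
wrist_force: [0.9, -0.5, -2.0]
opening: 0.0257
```

Run:
```python
from h import *; from workcell import bot,cams
plan(bot.get_obs(),[.5984,-.0603,.0265],15)
```

```text
t 7.65 pos [ 0.5997 -0.0625  0.029 ] yaw 14.94 q [-6.  13.1 -3.2 73.8  0.  69.1] F [ 0.93 -0.47 -1.95] M [-0.093 -0.021  0.029] open 0.0257
shift [ 0.0025 -0.0007 -0.0025] roll -0.001 x [-7.e-04  6.e-04 -1.e+00]
```

Call:
apply_moves([
  [0,0,-0.0015,0,-1],
  [0,0,-0.003,0,-1],
  [0,0,-0.004,0,-1],
  [0,0,-0.004,0,-1],
])

```text
time: 8.05
ee_pos: [0.5987, -0.0588, 0.0289]
tcp_rot: [-140.3, 89.9, 144.6]
wrist_force: [-1.2, -0.9, -2.5]
opening: 0.0254
```

Call:
apply_moves([
  [0.001,0,0,0,-1],
  [0.002,0,0,0,-1],
  [0.0025,0,0,0,-1],
  [0.0025,0,0,0,-1],
])

```text
time: 8.45
ee_pos: [0.5986, -0.0588, 0.0263]
tcp_rot: [-136.6, 89.9, 148.3]
wrist_force: [-0.4, 0.2, -1.3]
opening: 0.0255
```

Call:
apply_moves([
  [0,0,-0.001,0,-1],
  [0,0,-0.002,0,-1],
  [0.0006,0,-0.002,0,-1],
  [0.0006,0,-0.002,0,-1],
])

```text
time: 8.85
ee_pos: [0.5984, -0.058, 0.0263]
tcp_rot: [-15.5, 89.9, -90.6]
wrist_force: [-0.1, -7.4, 0.7]
opening: 0.0255
```

Run:
```python
from h import *; from workcell import bot,cams
plan(bot.get_obs(),[.5984,-.0603,.0265],15)
```

```text
t 8.85 pos [ 0.5984 -0.058   0.0263] yaw 14.89 q [-5.5 12.9 -3.7 73.4 -0.1 69.6] F [-0.11 -7.37  0.68] M [-1.274  0.068  0.085] open 0.0255
shift [-0.0002 -0.0006  0.0022] roll -0.002 x [-0.     -0.0016 -1.    ]
```

Call:
apply_moves([
  [0.0003,0,0.001,0,-1],
  [0.0003,0,0.001,0,-1],
  [0.0003,0,0.001,0,-0.4],
  [0.0003,0,0.001,0,0],
  [0,0,0.001,0,1],
  [0,0,0.001,0,1],
  [0,0,0.001,0,1],
])

```text
time: 9.55
ee_pos: [0.5987, -0.0589, 0.0264]
tcp_rot: [-9.4, 89.9, -84.5]
wrist_force: [-0.3, -0.5, -0.4]
opening: 0.0812
```

Call:
apply_moves([
  [-0.03,0,0,0,1],
  [-0.07,0,0,0,1],
  [-0.11,0,0,0,1],
  [-0.15,0,0.03,0,1],
  [-0.15,0,0.07,0,1],
  [-0.15,0,0.07,0,1],
])

```text
time: 10.15
ee_pos: [0.6179, -0.1298, 0.1776]
tcp_rot: [27.4, 89.8, -47.9]
wrist_force: [-0.9, 0.6, -0.1]
opening: 0.0854
```

Run:
```python
from h import *; from workcell import bot,cams
plan(bot.get_obs(),[.5777,.017,.15],15)
for n in("top","side"):
    c=cams.camera(n); np.savez(n+"2.npz",**c)
    for t in("collar","gauge"): print(n,t,[(x["rect"],round(x["confidence"],2)) for x in cams.spot_in(t,n)][:2])
    cv2.imwrite(f"pics/e{n}.png",cv2.resize(c["frame"][150:370,140:400],(700,592)))
```

```text
t 10.15 pos [ 0.6179 -0.1298  0.1776] yaw 14.73 q [-11.8  15.4  16.   90.5  -0.1  63.5] F [-0.88  0.64 -0.13] M [-0.013 -0.    -0.061] open 0.0854
shift [ 0.027  -0.0016 -0.1523] roll -0.0046 x [ 0.0027 -0.003  -1.    ]
top collar [([284.1, 226.4, 302.0, 246.1], 0.57), ([272.5, 219.6, 337.5, 247.9], 0.28)]
top gauge [([277.9, 222.2, 332.9, 249.8], 0.89)]
side collar [([240.5, 213.9, 258.0, 239.8], 0.55)]
side gauge [([230.3, 228.3, 269.3, 291.0], 0.69)]
```

View pics/eside.png

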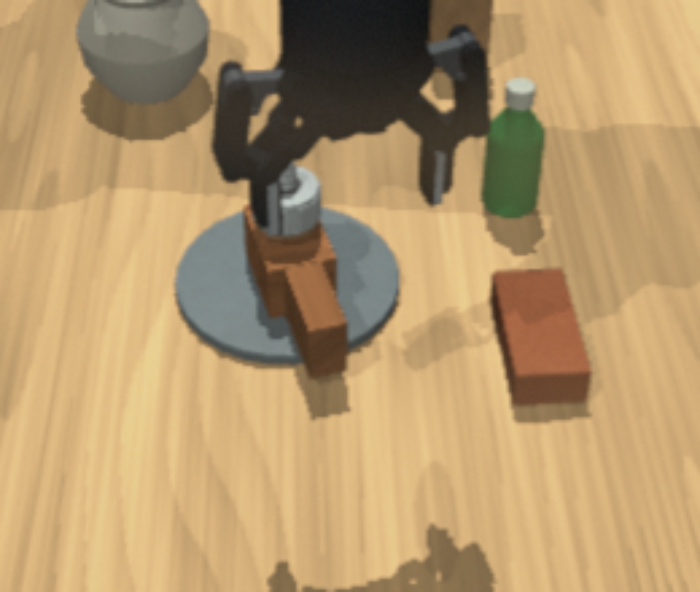

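The picture shows the gauge flat on the base with its fork around the post (crop 290,250) and the collar clear above it. Next I move over the collar.

Call:
apply_moves([
  [0,0,-0.03,-0.14,1],
  [0,0,-0.06,-0.28,1],
  [0,-0.001,-0.09,-0.42,1],
  [0,-0.0016,-0.12,-0.56,1],
  [0,-0.0016,-0.14,-0.7,1],
  [0,-0.0016,-0.1525,-0.84,1],
  [0,-0.0016,-0.1525,-0.98,1],
  [0,-0.0016,-0.1525,-1.12,1],
  [0,-0.0016,-0.1525,-1.26,1],
  [0.01,-0.0016,-0.1525,-1.3,1],
  [0.02,-0.0016,-0.1525,-1.3,1],
  [0.02,-0.0016,-0.1525,-1.3,1],
])

```text
time: 11.65
ee_pos: [0.5745, 0.022, 0.1542]
tcp_rot: [-158.6, 89.8, -159.2]
wrist_force: [0.4, -0.4, -0.4]
opening: 0.0853
```

Run:
```python
from h import *; from workcell import bot,cams
plan(bot.get_obs(),[.5777,.0175,.064],90)
p={"top":[.579,.017],"side":[.5763,.0168]}
for n,rc in(("top",[277.9,222.2,332.9,249.8]),("side",[230,228,269,291])):
    c=dict(np.load(n+"2.npz")); P,f=cloud(c,rc,3); f=f.astype(int)
    q=P[(f[:,2]-f[:,0]>40)&(P[:,2]>.048)&(P[:,2]<.062)]
    d=np.radians(105); rel=q[:,:2]-p[n]; s=rel@[np.cos(d),np.sin(d)]; w=rel@[-np.sin(d),np.cos(d)]
    print(n,len(q),np.median(q[:,2]),s.min(),s.max(),np.percentile(w[s<-.05],[3,97]),np.percentile(w[s>-.035],[3,97]))
```

```text
t 11.65 pos [0.5745 0.022  0.1542] yaw 89.38 q [ 2.2  7.7  4.5 87.  -0.1  2.8] F [ 0.44 -0.42 -0.39] M [-0.038 -0.039 -0.008] open 0.0853
shift [ 0.0902 -0.0043  0.0035] roll -0.0107 x [-0.0033 -0.0012 -1.    ]
top 479 0.056842453665541116 -0.10288574297929982 0.030419549296862015 [-0.01229833  0.01198038] [-0.0235541   0.02242042]
side 788 0.05544108696656591 -0.10359624427538541 0.032877940327761604 [-0.0115765   0.01280161] [-0.02228664  0.02360554]
```

Call:
apply_moves([
  [0,-0.0043,0.0035,0,1],
  [0.02,-0.0043,0.0035,0,1],
  [0.04,-0.0043,0.0035,0,1],
  [0.06,-0.0043,0.0035,0,1],
  [0.075,-0.0043,0.0035,0,1],
  [0.085,-0.0043,0.0035,0,1],
  [0.09,-0.0043,0.0035,0,1],
  [0.09,-0.0043,0.0035,0,1],
])

```text
time: 12.45
ee_pos: [0.5776, 0.0175, 0.0639]
tcp_rot: [-160.0, 89.8, -160.6]
wrist_force: [-0.3, -0.4, 0.7]
opening: 0.0852
```

Run:
```python
from h import *; from workcell import bot,cams
plan(bot.get_obs(),[.5777,.0175,.064],90)
```

```text
t 12.45 pos [0.5776 0.0175 0.0639] yaw 89.38 q [ 1.8  9.  -4.  77.2 -0.1  2.4] F [-0.33 -0.35  0.69] M [ 0.012 -0.054  0.   ] open 0.0852
shift [-0.0001 -0.      0.0001] roll -0.0109 x [-0.0037 -0.0013 -1.    ]
```

Call:
apply_moves([
  [0,0,0,0,0.3],
  [0,0,0,0,0.2],
  [0,0,0,0,-1],
  [0,0,0,0,-1],
  [0,0,0,0,-1],
  [0,0,0,0,-1],
], newtons=25)

```text
time: 13.05
ee_pos: [0.5781, 0.0181, 0.065]
tcp_rot: [-174.3, 89.9, -174.9]
wrist_force: [-1.1, 3.7, 5.6]
opening: 0.0471
```

Run:
```python
from h import *; from workcell import bot,cams
plan(bot.get_obs(),[.5777,.0175,.064],90)
```

```text
t 13.05 pos [0.5781 0.0181 0.065 ] yaw 89.4 q [ 1.8  9.  -3.9 77.2 -0.   2.4] F [-1.09  3.67  5.65] M [ 0.887  0.301 -0.041] open 0.0471
shift [ 0.001  -0.0006 -0.0004] roll -0.0104 x [-2.2e-03 -2.0e-04 -1.0e+00]
```

Call:
apply_moves([
  [0.0004,0,0,0.1,-1],
  [0.0008,0,0,0.2,-1],
  [0.0012,0,0,0.3,-1],
  [0.0016,0,0,0.4,-1],
  [0.002,0,0,0.5,-1],
  [0.0024,0,0,0.6,-1],
  [0.0028,0,0,0.7,-1],
  [0.0032,0,0,0.8,-1],
  [0.0036,0,0,0.9,-1],
  [0.004,0,0,1.0,-1],
  [0.004,0,0,1.0,-1],
])

```text
time: 14.15
ee_pos: [0.5782, 0.0183, 0.0611]
tcp_rot: [-125.7, 89.9, 176.4]
wrist_force: [0.7, 2.2, 0.4]
opening: 0.0471
```

Run:
```python
from h import *; from workcell import bot,cams
plan(bot.get_obs(),[.5777,.0175,.060],33)
c=cams.camera("side"); np.savez("side3.npz",**c)
cv2.imwrite("pics/f.png",cv2.resize(c["frame"][170:310,190:320],(560,600),interpolation=cv2.INTER_CUBIC))
```

```text
t 14.15 pos [0.5782 0.0183 0.0611] yaw 32.03 q [ 1.8  9.1 -4.3 76.8  0.  59.8] F [0.71 2.23 0.35] M [ 0.53  -0.096 -0.005] open 0.0471
shift [ 0.0011 -0.0008  0.0004] roll -0.0169 x [-1.8e-03  1.0e-04 -1.0e+00]
```

View pics/f.png

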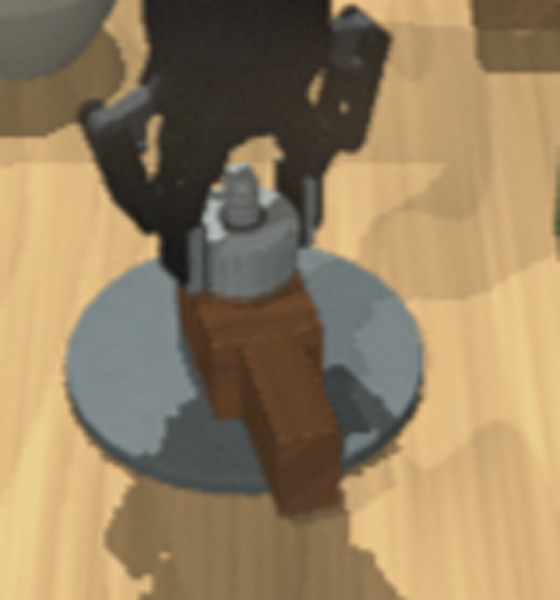

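Picture: the pads grip the collar (crop 245,260) and the gauge sits square below. Next I check how far the collar came down and read an averaged torque.

```bash
cat >> h.py <<'E'
def tq(bot,cams,k=10):
    M=[];F=[]
    for i in range(k):
        cams.camera("side"); o=bot.get_obs(); M.append(o["torque"]);F.append(o["wrist_force"])
    M=np.array(M); print("M",M.mean(0).round(4),"sd",M.std(0).round(4),"F",np.mean(F,0).round(2)); return o
E
python3 - <<'E'
from h import *; from workcell import bot,cams
o=tq(bot,cams); plan(o,[.5782,.0185,.060],32)
for n in("side0.npz","side3.npz"):
    c=dict(np.load(n)); p,f=cloud(c,[225,195,270,250],0)
    r=np.hypot(p[:,0]-.5763,p[:,1]-.0168); k=(r>.0105)&(r<.021)&(p[:,2]>.075)&(p[:,2]<.105)
    f=f.astype(int); g=k&(f.sum(1)>330)
    print(n,k.sum(),np.percentile(p[k,2],[10,50,90]).round(4),g.sum(),np.median(p[g,2]).round(4),"post",np.median(p[(r<.006)&(p[:,2]>.105),2]).round(4))
E
```

```text
M [ 0.7763 -0.1154  0.0056] sd [0.1055 0.0531 0.0469] F [0.38 3.47 0.91]
t 14.7 pos [0.5782 0.0182 0.0611] yaw 32.13 q [ 1.8  9.1 -4.3 76.8  0.  59.7] F [0.91 4.29 1.72] M [ 0.922 -0.134  0.042] open 0.0473
shift [ 0.0011  0.0002 -0.0002] roll 0.0023 x [-1.9e-03  1.0e-04 -1.0e+00]
side0.npz 195 [0.0842 0.0925 0.0941] 170 0.0928 post 0.1125
side3.npz 166 [0.0848 0.0886 0.0901] 106 0.0887 post 0.112
```

Call:
apply_moves([
  [0.0004,0,0,0.1,-1],
  [0.0008,0,0,0.2,-1],
  [0.0012,0,0,0.3,-1],
  [0.0016,0,0,0.4,-1],
  [0.002,0,0,0.5,-1],
  [0.0024,0,0,0.6,-1],
  [0.0028,0,0,0.7,-1],
])

```text
time: 15.4
ee_pos: [0.5783, 0.0182, 0.0583]
tcp_rot: [-83.4, 89.9, 178.4]
wrist_force: [0.2, 4.0, 0.9]
opening: 0.0473
```

```bash
cat >> h.py <<'E'
def st(bot,cams,k=12):
    M=[];F=[];E=[];Y=[]
    o=bot.get_obs(); print("moving Mz",o["torque"][2].round(3),"e6",o["joint_efforts"][5].round(3))
    for i in range(k):
        cams.camera("side"); o=bot.get_obs(); M.append(o["torque"][2]);F.append(o["wrist_force"]);E.append(o["joint_efforts"][5])
        R=Ro.from_euler("xyz",o["tcp_rot"],degrees=True).as_matrix();Y.append(np.degrees(np.arctan2(R[1,1],R[0,1])))
    print("Mz",np.mean(M).round(4),"+-",(np.std(M)/k**.5).round(4),"e6",np.mean(E).round(4),np.std(E).round(4),"yaw",np.mean(Y).round(3),"F",np.mean(F,0).round(2),"pos",o["ee_pos"].round(4),"t",o["time"])
E
python3 - <<'E'
from h import *; from workcell import bot,cams
st(bot,cams)
E
```

```text
moving Mz 0.068 e6 -1.616
Mz -0.0095 +- 0.0169 e6 0.094 0.5444 yaw -7.948 F [1.73 3.52 0.38] pos [0.5783 0.0182 0.0583] t 16.0
```

Call:
apply_moves([
  [0.0004,0,0,0.1,-1],
  [0.0006,0,0,0.15,-1],
])

```text
time: 16.2
ee_pos: [0.5783, 0.0182, 0.0577]
tcp_rot: [-75.5, 89.9, 177.8]
wrist_force: [1.8, 3.2, 0.5]
opening: 0.0471
```

Run:
```python
from h import *; from workcell import bot,cams
st(bot,cams,12)
```

```text
moving Mz 0.037 e6 -0.241
Mz -0.0059 +- 0.0142 e6 0.0597 0.2402 yaw -16.521 F [1.67 3.49 0.79] pos [0.5783 0.0182 0.0577] t 16.8
```

Call:
apply_moves([
  [0.0003,0,0,0.07,-1],
])

```text
time: 16.9
ee_pos: [0.5783, 0.0182, 0.0575]
tcp_rot: [-69.7, 89.9, 179.8]
wrist_force: [1.3, 4.3, 0.5]
opening: 0.0468
```

Run:
```python
from h import *; from workcell import bot,cams
st(bot,cams,12)
```

```text
moving Mz 0.207 e6 -1.888
Mz -0.0594 +- 0.0174 e6 -0.021 0.3734 yaw -20.521 F [1.42 3.68 1.49] pos [0.5783 0.0182 0.0574] t 17.5
```

Call:
apply_moves([
  [0.0002,0,0,0.05,-1],
])

```text
time: 17.6
ee_pos: [0.5783, 0.0182, 0.0573]
tcp_rot: [-66.7, 89.9, 179.9]
wrist_force: [1.2, 3.3, 1.2]
opening: 0.0471
```

Run:
```python
from h import *; from workcell import bot,cams
st(bot,cams,20)
```

```text
moving Mz 0.252 e6 -1.224
Mz 0.0267 +- 0.0097 e6 0.0373 0.2017 yaw -23.369 F [1.17 3.61 2.14] pos [0.5783 0.0182 0.0573] t 18.6
```

Call:
apply_moves([
  [-0.0001,0,0,-0.04,-1],
  [-0.0001,0,0,-0.04,-1],
])

```text
time: 18.8
ee_pos: [0.5783, 0.0182, 0.0574]
tcp_rot: [-70.9, 89.9, 178.1]
wrist_force: [1.6, 2.9, 2.3]
opening: 0.047
```

Run:
```python
from h import *; from workcell import bot,cams
st(bot,cams,16)
```

```text
moving Mz 0.057 e6 -0.453
Mz 0.0725 +- 0.0124 e6 0.0436 0.0498 yaw -21.104 F [0.65 3.57 2.79] pos [0.5783 0.0182 0.0574] t 19.6
```

Call:
apply_moves([
  [0,0,0,0,0.2],
  [0,0,0,0,1],
  [0,0,0,0,1],
  [0,0,0,0,1],
  [0,0,0,0,1],
  [-0.02,0,0,0,1],
  [-0.06,0,0,0,1],
  [-0.1,0,0,0,1],
  [-0.12,0,0,0,1],
  [-0.12,0,0,0,1],
])

```text
time: 20.6
ee_pos: [0.5798, 0.0182, 0.1811]
tcp_rot: [112.9, 89.8, 1.8]
wrist_force: [0.8, -0.2, -0.7]
opening: 0.0854
```

Run:
```python
from h import *; from workcell import bot,cams
o=bot.get_obs()
p={"top":[.579,.017],"side":[.5763,.0168]}
for n in("top","side"):
    c=cams.camera(n); np.savez(n+"4.npz",**c); d=cams.spot_in("gauge",n); print([(x["rect"],round(x["confidence"],2)) for x in d][:2])
    P,f=cloud(c,d[0]["rect"],3); f=f.astype(int)
    q=P[(f[:,2]-f[:,0]>40)&(P[:,2]>.048)&(P[:,2]<.062)]
    rel=q[:,:2]-p[n]; print(n,len(q))
    for a in (103,105,107,109):
        d=np.radians(a); s=rel@[np.cos(d),np.sin(d)]; w=rel@[-np.sin(d),np.cos(d)]
        print(a,s.min().round(4),s.max().round(4),*[np.percentile(w[(s>b)&(s<b+.02)],[3,97]).mean().round(4) if ((s>b)&(s<b+.02)).sum()>5 else None for b in(-.1,-.08,-.06,-.04,.01)])
plan(o,[.5988,-.06,.15],15)
cv2.imwrite("pics/g.png",cv2.resize(c["frame"][170:310,190:320],(560,600),interpolation=cv2.INTER_CUBIC))
```

```text
[]Traceback (most recent call last):
  File "<stdin>", line 6, in <module>
IndexError: list index out of range
```

Run:
```python
from h import *; from workcell import bot,cams
o=bot.get_obs(); c=cams.camera("side"); np.savez("side4.npz",**c)
P,f=cloud(c,[225,220,275,295],3); f=f.astype(int)
q=P[(f[:,2]-f[:,0]>40)&(P[:,2]>.048)&(P[:,2]<.062)]; rel=q[:,:2]-[.5763,.0168]; print(len(q))
for a in (103,105,107,109):
    d=np.radians(a); s=rel@[np.cos(d),np.sin(d)]; w=rel@[-np.sin(d),np.cos(d)]
    print(a,s.min().round(4),s.max().round(4),*[np.percentile(w[(s>b)&(s<b+.015)],[3,97]).round(4) for b in(-.1,-.085,-.07,-.055)])
p,f=cloud(c,[225,195,270,250],0); r=np.hypot(p[:,0]-.5763,p[:,1]-.0168); k=(r>.0105)&(r<.021)&(p[:,2]>.075)&(p[:,2]<.105)&(f.astype(int).sum(1)>330)
print("collar top",k.sum(),np.median(p[k,2]))
plan(o,[.5988,-.06,.15],15)
cv2.imwrite("pics/g.png",cv2.resize(c["frame"][170:310,190:320],(560,600),interpolation=cv2.INTER_CUBIC))
```

```text
710
103 -0.1028 0.0307 [-0.0143  0.0095] [-0.0143  0.0101] [-0.0137  0.0105] [-0.0144  0.0213]
105 -0.1032 0.0313 [-0.011   0.0129] [-0.0118  0.0127] [-0.0123  0.0128] [-0.0138  0.0133]
107 -0.1035 0.0319 [-0.0076  0.0162] [-0.0092  0.0152] [-0.0101  0.0153] [-0.0196  0.0145]
109 -0.1036 0.0325 [-0.0044  0.0195] [-0.0066  0.0178] [-0.0079  0.0175] [-0.0185  0.0162]
collar top 186 0.08537498229791982
t 20.7 pos [0.5786 0.0182 0.1772] yaw -21.09 q [  1.8   8.3   7.7  89.5   0.  112.9] F [-0.11 -0.33 -0.98] M [-0.034  0.04  -0.016] open 0.0856
shift [0.0271 0.047  0.0657] roll -0.6299 x [-0.0013 -0.     -1.    ]
```

View pics/g.png

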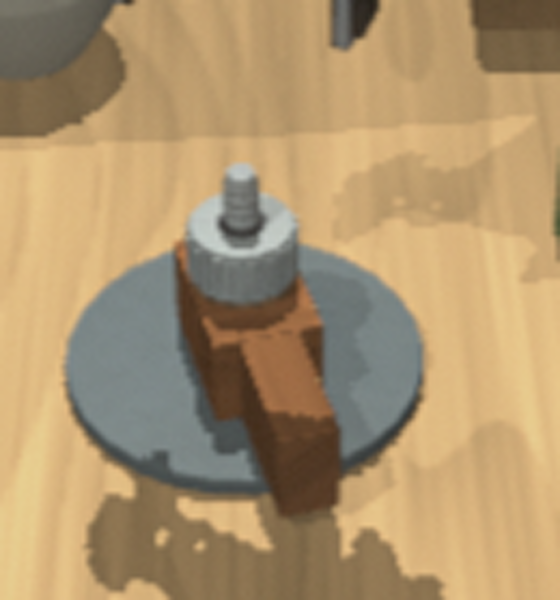

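The collar bears on the gauge (crop 245,270), and the gauge has not moved, with yaw still 105°. Next I return to the tail.

Call:
apply_moves([
  [0,0.012,0.016,-0.14,1],
  [0,0.024,0.033,-0.28,1],
  [0,0.036,0.05,-0.42,1],
  [0,0.047,0.0657,-0.56,1],
  [0.01,0.047,0.0657,-0.63,1],
  [0.027,0.047,0.0657,-0.63,1],
  [0.027,0.047,0.0657,-0.63,1],
])

```text
time: 21.45
ee_pos: [0.5967, -0.0601, 0.1453]
tcp_rot: [-108.3, 89.5, 176.6]
wrist_force: [-0.6, -0.4, -0.4]
opening: 0.0854
```

Run:
```python
from h import *; from workcell import bot,cams
plan(bot.get_obs(),[.5988,-.0595,.0265],15)
```

```text
t 21.45 pos [ 0.5967 -0.0601  0.1453] yaw 14.98 q [-5.7 11.5  7.8 86.8 -0.  69.3] F [-0.62 -0.41 -0.38] M [0.017 0.002 0.002] open 0.0854
shift [0.1188 0.0032 0.0003] roll -0.0004 x [-8.8e-03  5.0e-04 -1.0e+00]
```

Call:
apply_moves([
  [0.03,0.0032,0,0,1],
  [0.06,0.0032,0,0,1],
  [0.085,0.0032,0,0,1],
  [0.085,0.0032,0,0,1],
  [0.085,0.0032,0,0,1],
])

```text
time: 21.95
ee_pos: [0.5988, -0.0591, 0.0607]
tcp_rot: [-108.7, 89.5, 176.3]
wrist_force: [-0.7, -0.9, -0.1]
opening: 0.0854
```

Run:
```python
from h import *; from workcell import bot,cams
plan(bot.get_obs(),[.5988,-.0595,.0265],15)
```

```text
t 21.95 pos [ 0.5988 -0.0591  0.0607] yaw 14.98 q [-5.6 12.6 -0.2 77.7 -0.  69.4] F [-0.7  -0.92 -0.06] M [ 0.016 -0.021  0.002] open 0.0854
shift [0.0342 0.0002 0.0005] roll -0.0003 x [-9.6e-03  6.0e-04 -1.0e+00]
```

Call:
apply_moves([
  [0.017,0.0002,0.0003,0,1],
  [0.034,0.0002,0.0005,0,1],
  [0.034,0.0002,0.0005,0,1],
  [0.034,0.0002,0.0005,0,0],
  [0.034,0.0002,0.0005,0,-1],
  [0.034,0.0002,0.0005,0,-1],
  [0.034,0.0002,0.0005,0,-1],
  [0.034,0.0002,0.0005,0,-1],
  [0.034,0.0002,0.0005,0,-1],
], newtons=50)

```text
time: 22.85
ee_pos: [0.5992, -0.0595, 0.0276]
tcp_rot: [-108.7, 89.5, 176.3]
wrist_force: [-1.3, -0.8, 6.1]
opening: 0.0255
```

Run:
```python
from h import *; from workcell import bot,cams
plan(bot.get_obs(),[.5988,-.0595,.0265],15)
```

```text
t 22.85 pos [ 0.5992 -0.0595  0.0276] yaw 14.99 q [-5.7 13.5 -2.9 74.1 -0.  69.3] F [-1.28 -0.8   6.05] M [0.031 0.104 0.077] open 0.0255
shift [ 0.0011 -0.0004 -0.0001] roll -0.0002 x [-8.3e-03  5.0e-04 -1.0e+00]
```

Call:
apply_moves([
  [0,0,0,0,-1],
  [0,0,0.004,0,-1],
  [0,0,0.01,0,-1],
  [0,0,0.017,0,-1],
  [0,0,0.024,0,-1],
  [0,0,0.031,0,-1],
  [0,0,0.038,0,-1],
  [0,0,0.045,0,-1],
  [0,0,0.052,0,-1],
  [0,0,0.06,0,-1],
  [0,0,0.068,0,-1],
  [0,0,0.072,0,-1],
])

```text
time: 24.05
ee_pos: [0.618, -0.1297, 0.0274]
tcp_rot: [-109.8, 89.5, 175.2]
wrist_force: [0.7, 1.5, 1.5]
opening: 0.0252
```

Run:
```python
from h import *; from workcell import bot,cams
plan(bot.get_obs(),[.6295,-.177,.0161],15)
```

```text
t 24.05 pos [ 0.618  -0.1297  0.0274] yaw 14.96 q [-11.8  17.4   1.8  74.9  -0.1  63.2] F [0.68 1.45 1.55] M [0.652 0.067 0.052] open 0.0252
shift [ 0.0111 -0.001   0.0487] roll -0.0007 x [-8.3e-03  7.0e-04 -1.0e+00]
```

Call:
apply_moves([
  [-0.008,0,0,0,-1],
  [-0.012,0,0.01,0,-1],
  [-0.012,0,0.03,0,-1],
  [-0.012,0,0.05,0,-1],
  [-0.012,0,0.07,0,-1],
  [-0.012,0,0.075,0,-1],
  [-0.005,0,0.075,0,-1],
  [0.003,0,0.075,0,-1],
  [0.008,0,0.075,0,-1],
  [0.0095,0,0.075,0,-1],
  [0.0095,0,0.075,0,-1],
])

```text
time: 25.15
ee_pos: [0.637, -0.2016, 0.0177]
tcp_rot: [-108.4, 89.5, 176.6]
wrist_force: [-1.6, -0.3, 2.3]
opening: 0.0255
```

Run:
```python
from h import *; from workcell import bot,cams
plan(bot.get_obs(),[.6295,-.177,.0161],15)
```

```text
t 25.15 pos [ 0.637  -0.2016  0.0177] yaw 15.01 q [-17.5  22.6   7.5  75.3  -0.1  57.5] F [-1.56 -0.27  2.27] M [-0.075  0.412  0.101] open 0.0255
shift [ 0.0017 -0.0008 -0.0257] roll 0.0001 x [-8.6e-03  5.0e-04 -1.0e+00]
```

Touching the table (Fz rose). Next I release and rise.

Call:
apply_moves([
  [0.0003,0,0,0,-1],
  [0.0003,0,0,0,-0.3],
  [0,0,0,0,0.2],
  [0,0,0,0,1],
  [0,0,0,0,1],
  [0,0,0,0,1],
  [-0.03,0,0,0,1],
  [-0.07,0,0,0,1],
  [-0.11,0,0,0,1],
  [-0.14,0,0.02,0,1],
  [-0.14,0,0.06,0,1],
  [-0.14,0,0.06,0,1],
])

```text
time: 26.35
ee_pos: [0.6544, -0.2633, 0.1577]
tcp_rot: [-97.0, 89.6, -172.1]
wrist_force: [0.4, -0.0, -0.4]
opening: 0.0855
```

Run:
```python
from h import *; from workcell import bot,cams
o=bot.get_obs(); print(o["time"],o["ee_pos"],o["opening"])
p={"top":[.579,.017],"side":[.5763,.0168]}
for n in("side","top"):
    c=cams.camera(n); d=cams.spot_in("gauge",n); print(n,[(x["rect"],round(x["confidence"],2)) for x in d][:2])
    if d:
        P,f=cloud(c,d[0]["rect"],3); q=P[(P[:,2]>.036)&(P[:,2]<.055)&(f[:,2].astype(int)-f[:,0]>40)]
        print(len(q),"top z",np.percentile(q[:,2],[5,50,95]).round(4),cv2.minAreaRect((q[:,:2]-p[n]).astype(np.float32)))
    if n=="side":
        S=c
        P,f=cloud(c,[225,195,270,250],0); r=np.hypot(P[:,0]-.5763,P[:,1]-.0168); k=(r>.0105)&(r<.021)&(P[:,2]>.075)&(P[:,2]<.105)&(f.astype(int).sum(1)>330)
        print("collar top",k.sum(),np.median(P[k,2]))
    for b,r in ((("brick",None),("jar",None),("bottle",None),("carton",None))):
        print(b,[np.round(x["rect"]) for x in cams.spot_in(b,n)][:1])
cv2.imwrite("pics/k.png",cv2.resize(S["frame"][120:370,140:400],(624,600),interpolation=cv2.INTER_CUBIC))
```

```text
26.35 [ 0.65443786 -0.26332673  0.15774709] 0.08545176029317804
side [([252.8, 291.2, 297.5, 361.1], 0.57), ([231.9, 216.0, 259.4, 242.0], 0.15)]
908 top z [0.039  0.0456 0.0475] ((0.050997354090213776, -0.18956667184829712), (0.048563484102487564, 0.1063326746225357), 14.670665740966797)
collar top 163 0.08519799528081165
brick [array([328., 248., 360., 299.])]
jar [array([170., 132., 218., 188.])]
bottle []
carton []
top [([336.8, 206.3, 394.3, 231.3], 0.56), ([281.6, 226.2, 303.0, 247.9], 0.46)]
732 top z [0.0441 0.047  0.0498] ((0.04794764518737793, -0.1765124797821045), (0.04867365583777428, 0.13404759764671326), 15.564970970153809)
brick [array([298., 160., 341., 181.])]
jar [array([161., 268., 208., 314.])]
bottle [array([249., 156., 264., 180.])]
carton [array([155., 164., 188., 192.])]
```

View pics/k.png

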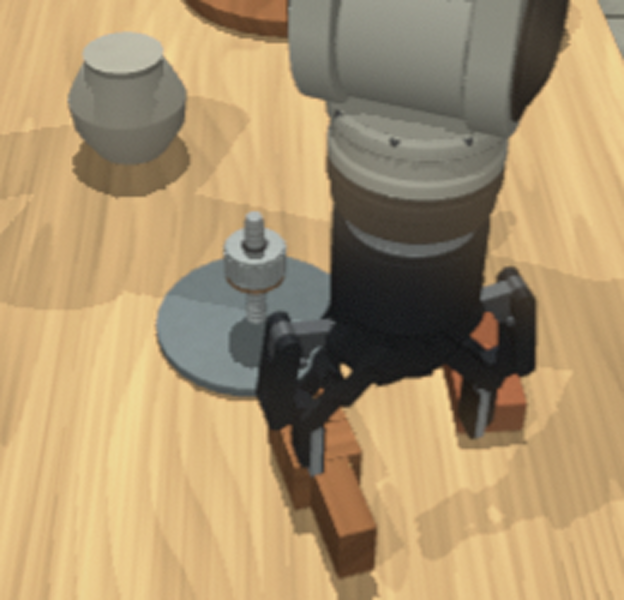

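The gauge stands on the table (crop 330,490) and the hand is clear above it. The collar is unchanged at crop 255,260, and the bystanders are in place.

```bash
python3 -c "
from workcell import bot
print(bot.get_obs()['time'],bot.job_done())"
```

```text
the job is handed in; nothing more can be done
26.95 None
```

The collar is set to the gauge's height and the job is handed in at about 27 s. The hand-in gives no verdict, so what follows is from my own measurements.

- **Setting the collar:** I pushed the gauge home until it touched the post (about 7 N) and released it on the base. I then spun the collar down about 1.96 rad, which brought it to an estimated 14 N on the gauge. I backed it off 0.04 rad to an estimated 10 N.
- **Drawing out:** I pulled the gauge straight out and stood it on the table.

**Last checks:**
- **Collar height:** The collar top measures 85.2 mm, so its underside is about 55 mm up. It read 85.4 mm before the draw-out, so the setting held.
- **Gauge:** It stands flat, its top at about 45.6 mm (side camera), with its origin about 148 mm from the post.
- **Bystanders:** The jar and brick are unmoved in both cameras, and the bottle and carton in the top view. In the side view the bottle and carton weren't detected because the arm hid them.
- **Hand:** It is open and clear of everything.

**What disagreed:**
- **Starting pose:** The gauge's mouth pointed to about 209°, not towards the stand as the task described, so I went by the pictures.
- **Nip force:** The torque readings were noisy. After the back-off the at-rest torque no longer gave a force, so the 10 N rests on the turn angle.
- **Camera offset:** The two cameras disagreed by about 2.7 mm in x, so I used the average.

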